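# Turn the plate over into the measuring nest

## Robot

A 6-joint arm with a two-finger parallel gripper is mounted at the origin on a cart in front of the work surface, level with it; the furniture and walls round the work are solid. World frame = base frame: x ahead of the robot, y to its left, z up, the work surface at z = 0. Lengths are in m, angles in degrees, forces in N, time in s.
With the tool pointing down it reaches from about 0.375 to 0.75 m from the base axis. Payload 9 kg.
Tool frame: the origin (TCP) lies where the fingers leave the gripper's body, on its centre line; the fingertips stand 73 mm ahead of it and the grasp point (between the pads) lies 54 mm ahead of it (robot.tip_reach is the distance from the TCP to the fingertips, in m); z points along the fingers, y is the direction in which the jaws open and shut (so a half turn about z gives the same grasp; the last joint's range is limited). The gripper opens to 85 mm and grips with 20 to 120 N. Pads are 22 mm wide; open, the fingers measure 114 mm over their backs; the gripper's body (76 mm by 85 mm) begins 54 mm behind the grasp point. The pads swing forward as they close: fully open they stand 13 mm farther back than shut.
Start: joints at [64.704, 5.964, 5.575, 89.605, 0, 77.527], TCP at [0.133, 0.585, 0.304] pointing down, gripper open.
Joint ranges: [-171.21, 171.21], [-48.23, 106.86], [-62.78, 66.21], [-105.2, 120.99], [-86.42, 89.51], [-180, 180]. Speed limits (degrees/s): [127.2, 127.2, 147.25, 180, 180, 180].

## Interface

Orientations are given as [roll, pitch, yaw] about the fixed x, y, z axes, in that order (R = Rz(yaw) Ry(pitch) Rx(roll)).
In Python, from plant import robot gives the robot as it stands. Calls block until the motion is done:
- robot.move_pose(position, orientation): joint-space move of the TCP to a pose.
- robot.line_to(position, vel=0.15, rotation=None, guard=None): straight line of the TCP; rotation=None keeps the orientation; vel is the mean speed in m/s. With guard (N) it stops when the force on the tool has changed by that much, and returns True; else False.
- robot.goto_joints(angles): joint-space move.
- robot.set_gripper(opening): finger opening in m; the grip force is fixed at half the most; returns when the fingers have stopped.
- robot.pause(seconds).
- robot.ik(position, orientation): joint angles nearest the present ones, or None.
- robot.observe(): the state.
- robot.grab_frame(name): name is "side" or "top" or "wrist"; returns the picture (420x560x3 uint8, blue, green, red); there is no depth.
- robot.get_calibration(name): a dict with "vertical_fov" (degrees; the focal length in pixels is half the picture's height over the tangent of half this angle, whatever the lens; pixels are square), "cx", "cy" (the principal point, pixels), "rvec" (rotation vector, rad) and "tvec" (3), from world to camera coordinates, as OpenCV has them. Camera axes: x right, y down, z forward; pixel columns grow to the right and rows downward; lengths in m; the calibration is good to about 2 mm. A picture is of the moment at which its call begins: read the wrist's pose just before it. get_calibration takes no time and is no camera call; for the wrist camera it gives the pose at the moment of the call.
A pose or a line that the arm cannot do raises robot.IKError and nothing moves.
- robot.job_done(): hands the job in, once; it reports no verdict.
The state is a dict: "time": time; "q": joint angles; "qvel": joint speeds; "joint_torque": joint torques, N m; "tool_pos": TCP position; "tcp_rot": TCP orientation; "ft_force": force on the tool from outside, world axes, zero at the start; "torque": the same for the moment, N m; "gripper_width": finger opening in m.
Only numpy, scipy, OpenCV 4.12 (cv2) and the standard library are available. Lean on these libraries where they do the work, as an engineer would, in place of code of your own. Each camera call takes 0.05 s, during which the arm holds its last target. There are 200 camera calls.

## Task

Two identical aluminium plates lie on the granite, one of them with its pocketed face underneath: turn that one over and lay it, pocket up, on the three rest buttons of the locating nest, pushed home against the two side pins and the end pin. Keep it in hand or standing on its own, never toppling, and leave the other plate and the measuring things around where they are.

Things in the scene. Friction and masses are not known exactly. Their poses are not given: they have to be found in the camera images.
- plate_a: aluminium plate 60 x 80 x 15 mm; origin at the middle of the block (7.5 mm inside every big face), x along its 60 mm width, y along its 80 mm length, +z out of the face with the pocket (pocket 40 x 56 mm, 5 mm deep, four small dark dots at the corners); the face at -z is plain. 0.18 kg. One of the two plates starts pocket up, the other pocket down (its z axis tells which).
- plate_b: aluminium plate 60 x 80 x 15 mm; origin at the middle of the block (7.5 mm inside every big face), x along its 60 mm width, y along its 80 mm length, +z out of the face with the pocket (pocket 40 x 56 mm, 5 mm deep, four small dark dots at the corners); the face at -z is plain. 0.18 kg. One of the two plates starts pocket up, the other pocket down (its z axis tells which).
- nest: fixed steel nest: base 100 (x) x 116 (y) x 10 mm, origin at centre of its underside on the granite, z up. On the base: three rest buttons 14 mm across, 4 mm high at (-18,-28), (-18,28), (18,0) mm (the plate's underside rests 14 mm above the granite); pins 10 mm across, tops 25 mm above the granite: side pins at (35,-27), (35,27), end pin at (0,45) mm
- nest_seat (a point): where the plate's middle is when home (21.5 mm above the nest's underside), axes as the nest's: plate width along x, length along y; a long edge touches the two side pins (+x), a short edge the end pin (+y); either end of the plate may be at the end pin
- parallel_2: bystander: steel parallel bar 10 x 120 x 18 mm (length along its y) lying between the plates; origin at centre of underside
- ring_gauge: bystander: steel setting ring 72 mm across, 22 mm high; origin at centre of underside
- vee_block_1: bystander: steel vee block 32 x 50 x 38 mm; origin at centre of underside
- reference_sphere: bystander: white ball on a stem with a dark foot, 52 mm across, 79 mm high; origin at centre of underside
- gauge_block_3: bystander: upright steel gauge block 9 x 35 x 40 mm; origin at centre of underside

How it is judged:
By the outcome, as a careful person would: the job done as asked, in the order asked, and still so for the second after the job is handed in, with the robot touching nothing.
It also fails if it takes over 72 s, if anything falls off the work surface, if the arm or the gripper's body presses on something with over 40 N, if the wrist force passes 120 N, or if a joint passes its speed limit or range.

## Working session

There is one attempt and no reset: what is moved stays moved. The work goes in short steps, each a Python script; the robot and the scene stay as the last script left them, time stands still between calls to the robot, and variables do not carry over. Pictures are saved under pics/ and viewed, about 8 in all and at most 12, crops included, and the job is handed in when it is done.

```bash
ls; mkdir -p pics; cat > h.py <<'E'
import numpy as np, cv2
from plant import robot
from scipy.spatial.transform import Rotation as R
def ray(c,u,v):
    f=210/np.tan(np.radians(c["vertical_fov"]/2))
    Rm=cv2.Rodrigues(np.array(c["rvec"],float))[0]; t=np.array(c["tvec"],float).ravel()
    return -Rm.T@t, Rm.T@np.array([(u-c["cx"])/f,(v-c["cy"])/f,1])
def plane(c,u,v,z):
    o,d=ray(c,u,v); return o+d*(z-o[2])/d[2]
def proj(c,p):
    f=210/np.tan(np.radians(c["vertical_fov"]/2))
    K=np.array([[f,0,c["cx"]],[0,f,c["cy"]],[0,0,1]])
    return cv2.projectPoints(np.array(p,float).reshape(-1,1,3),np.array(c["rvec"],float),np.array(c["tvec"],float),K,None)[0].reshape(-1,2)
E
python3 - <<'E'
from h import *
for n in("top","side"):
    im=robot.grab_frame(n);cv2.imwrite(f"pics/{n}0.png",im)
    c=robot.get_calibration(n);print(n,c,ray(c,280,210))
print(robot.observe())
E
```

```text
pics
top {'vertical_fov': 52.38022031692556, 'cx': 273.2220948241899, 'cy': 208.3515982824098, 'rvec': array([ 2.10959776, -2.12774815,  0.16017696]), 'tvec': array([-0.06932757,  0.54392895,  0.81941677])} (array([ 0.39226493, -0.0943363 ,  0.89963201]), array([ 0.17046352,  0.00766466, -0.98546961]))
side {'vertical_fov': 48.25300811235175, 'cx': 284.6275531893188, 'cy': 211.31471866961297, 'rvec': array([ 1.98062156, -0.4505181 ,  0.30377737]), 'tvec': array([-0.53281573,  0.11384393,  0.78747822])} (array([ 0.18108271, -0.82512891,  0.4509394 ]), array([ 0.39479479,  0.8119869 , -0.43002281]))
{'time': 0.1, 'q': array([ 6.47056054e+01,  5.99371250e+00,  5.53070881e+00,  8.96068316e+01,
       -6.35353992e-04,  7.75251098e+01]), 'qvel': array([ 0.02361279, -0.0939328 ,  0.10902463, -0.06055956,  0.00446842,
        0.05460362]), 'joint_torque': array([ 8.58153653e-03, -5.58213437e+01,  5.04715741e+01,  1.30193657e-02,
       -8.70342296e-05,  4.47963714e-06]), 'tool_pos': array([0.13303614, 0.58482691, 0.30320748]), 'tcp_rot': array([-1.79931676e+02, -1.44648755e-02,  1.67180487e+02]), 'ft_force': array([ 0.22724737, -0.14464102, -0.63787474]), 'torque': array([0.04071229, 0.02292846, 0.01311835]), 'gripper_width': 0.08548544581919744}
```

View pics/top0.png

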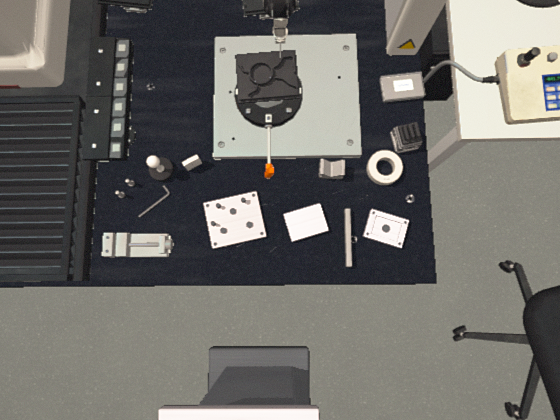

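View pics/side0.png

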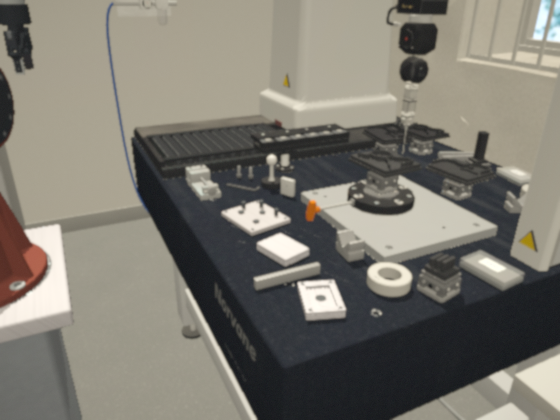

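The top view shows the pocket-down (plain) plate at about (305,222), the pocket-up plate at (386,228), the bar at (348,237) and the nest at (235,219). The side view agrees: plain plate at (283,248), pocketed one at (321,299).

```bash
python3 - <<'E'
from h import *
im=cv2.imread("pics/top0.png");c=robot.get_calibration("top")
g=cv2.cvtColor(im,cv2.COLOR_BGR2GRAY)
m=(g>140).astype(np.uint8);m[:, :200]=0;m[:150]=0;m[285:]=0;m[:,430:]=0
cs,_=cv2.findContours(m,cv2.RETR_EXTERNAL,cv2.CHAIN_APPROX_NONE)
for k in cs:
    if cv2.contourArea(k)<150: continue
    M=cv2.moments(k);u,v=M['m10']/M['m00'],M['m01']/M['m00']
    z=.010 if u<270 else .015
    P=np.array([plane(c,*p[0],z)[:2] for p in k])*1000
    r=cv2.minAreaRect(P.astype(np.float32))
    print(np.round([u,v]),np.round(r[0],1),np.round(r[1],1),round(r[2],1))
cr=cv2.resize(im[150:280,195:420],None,fx=3.5,fy=3.5,interpolation=cv2.INTER_CUBIC);cv2.imwrite("pics/c1.png",cr)
E
```

```text
[386. 228.] [ 505.8 -306.6] [81.6 61.2] 71.9
[348. 238.] [ 486.7 -227.3] [ 11.1 118.4] 89.4
[305. 222.] [ 519.9 -140.2] [61.2 81.6] 16.3
[234. 219.] [528.  10.] [100.5 116.5] 12.3
[333. 167.] [ 635.7 -199.1] [51.8 36.6] 86.4
[385. 166.] [ 638.  -311.1] [72.2 72.4] 61.5
[280. 153.] [ 651.9 -101.6] [320.6  48.9] 89.2
```

View pics/c1.png

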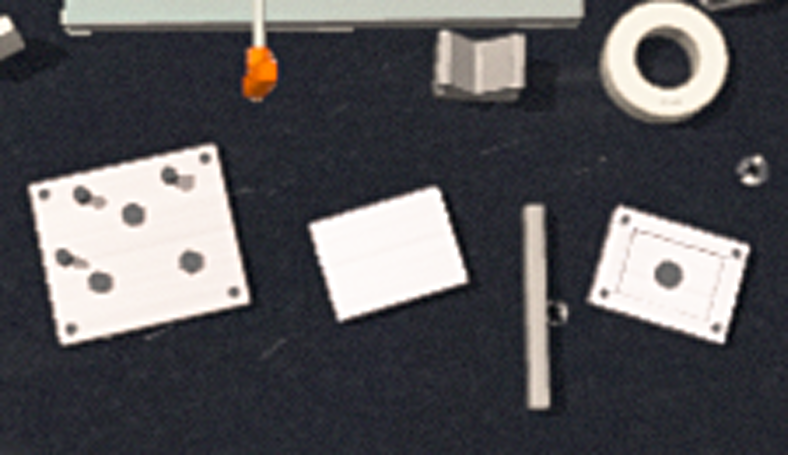

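```bash
cat >> h.py <<'E'
def pose(G,psi,phi,L,s=1):
    """TCP pose: point G lies L ahead of TCP; jaws along width yaw psi; tool tilted phi from down towards d"""
    a,b=np.radians(psi),np.radians(phi)
    w=np.array([np.cos(a),np.sin(a),0]);d=np.array([-np.sin(a),np.cos(a),0])
    t=np.cos(b)*np.array([0,0,-1])+np.sin(b)*d
    y=s*w; M=np.column_stack([np.cross(y,t),y,t])
    return (np.array(G)-L*t), R.from_matrix(M).as_euler("xyz",degrees=True), t
E
python3 - <<'E'
from h import *
print(robot.tip_reach)
for s in(1,-1):
  for name,G,psi,phi in[("hover",(.52,-.14,.2),16.3,0),("g1",(.52,-.14,.01),16.3,-20),("g1b",(.52,-.14,.01),16.3,-30),
     ("st1",(.52,-.14,.05),16.3,70),("st1",(.52,-.14,.05),0,70),("st1",(.52,-.14,.05),0,60),("st1",(.52,-.14,.05),-15,70),
     ("g2",(.52,-.14,.042),16.3,-70),("g2",(.52,-.14,.042),0,-70),("g2",(.52,-.14,.042),0,-60),("g2",(.52,-.14,.042),-15,-70),
     ("fin",(.528,.01,.0215),12.3,20),("fin",(.528,.01,.0215),12.3,30)]:
    p,o,t=pose(G,psi,phi,.065,s); q=robot.ik(p,o)
    print(s,name,psi,phi,None if q is None else np.round(q,0))
p,o,t=pose((.5,-.14,.2),16.3,0,.065,1)
q=robot.ik(p,o); p2,o2,_=pose((.5,-.14,.2),16.3,0,.065,-1);q2=robot.ik(p2,o2)
print(q,q2)
E
```

```text
0.0726
1 hover 16.3 0 [-29.  -5. -10.  86.   0.  45.]
1 g1 16.3 -20 [-20. -11. -38.  51. -16.  52.]
1 g1b 16.3 -30 [-15. -15. -43.  44. -25.  54.]
1 st1 16.3 70 None
1 st1 0 70 None
1 st1 0 60 [-49.  48.  18. 112.  35.  24.]
1 st1 -15 70 [-55.  48.  10. 112.  46.  22.]
1 g2 16.3 -70 [ -0.  -8. -56.   4. -64.  49.]
1 g2 0 -70 [  1.  16. -27.  50. -70.  93.]
1 g2 0 -60 [ -1.   8. -30.  50. -60.  87.]
1 g2 -15 -70 [ -0.  39.   1.  87. -65. 128.]
1 fin 12.3 20 [-23.   9. -16.  76.  16.  53.]
1 fin 12.3 30 [-27.  17. -10.  83.  23.  47.]
-1 hover 16.3 0 [ -29.   -5.  -10.   86.    0. -135.]
-1 g1 16.3 -20 [ -20.  -11.  -38.   51.  -16. -128.]
-1 g1b 16.3 -30 [ -15.  -15.  -43.   44.  -25. -126.]
-1 st1 16.3 70 None
-1 st1 0 70 None
-1 st1 0 60 [ -49.   48.   18.  112.   35. -156.]
-1 st1 -15 70 [ -55.   48.   10.  112.   46. -158.]
-1 g2 16.3 -70 [  -0.   -8.  -56.    4.  -64. -131.]
-1 g2 0 -70 [  1.  16. -27.  50. -70. -87.]
-1 g2 0 -60 [ -1.   8. -30.  50. -60. -93.]
-1 g2 -15 -70 [ -0.  39.   1.  87. -65. -52.]
-1 fin 12.3 20 [ -23.    9.  -16.   76.   16. -127.]
-1 fin 12.3 30 [ -27.   17.  -10.   83.   23. -133.]
[-30.09610618  -8.45317126 -12.69448844  85.75868282   0.
  43.60389382] [ -30.09610618   -8.45317126  -12.69448844   85.75868282    0.
 -136.39610618]
```

```bash
python3 - <<'E'
from h import *
robot.set_gripper(.072)
for i,(G,psi) in enumerate([((.50,0.0,.20),12.3),((.50,-.14,.20),16.3)]):
    p,o,t=pose(G,psi,0,.065); robot.move_pose(p,o); robot.pause(.2)
    c=robot.get_calibration("wrist"); im=robot.grab_frame("wrist"); cv2.imwrite(f"pics/w{i}.png",im)
    np.save(f"pics/w{i}.npy",c,allow_pickle=True); print(ray(c,280,210))
a,b=cv2.imread("pics/w0.png"),cv2.imread("pics/w1.png")
cv2.imwrite("pics/w01.png",cv2.resize(np.hstack([a,b]),(800,300)))
print(robot.observe()["time"],robot.observe()["gripper_width"])
E
```

```text
(array([0.48574226, 0.06404694, 0.3350589 ]), array([ 0.05254936, -0.25276187, -0.96611884]))
(array([ 0.48133854, -0.07654785,  0.33512763]), array([ 0.07029022, -0.24848351, -0.96610085]))
3.9667 0.07214257507373523
```

View pics/w01.png

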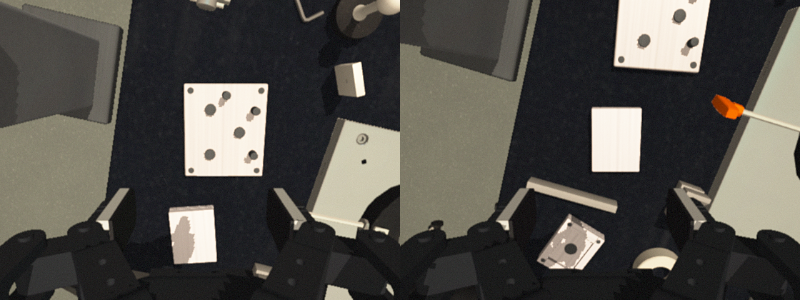

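Left half (first view): nest at full-frame (316,182), pins and buttons clear. Right half: plain plate at full-frame (302,195), clear of everything.

```bash
python3 - <<'E'
from h import *
for i,(u0,v0),z in[(0,(316,182),.010),(1,(302,195),.015)]:
    im=cv2.imread(f"pics/w{i}.png");c=np.load(f"pics/w{i}.npy",allow_pickle=True).item()
    m=(cv2.cvtColor(im,cv2.COLOR_BGR2GRAY)>130).astype(np.uint8)
    cs,_=cv2.findContours(m,cv2.RETR_EXTERNAL,cv2.CHAIN_APPROX_NONE)
    k=[k for k in cs if cv2.pointPolygonTest(k,(u0,v0),False)>=0][0]
    P=np.array([plane(c,*p[0],z)[:2] for p in k])*1000
    print(i,cv2.minAreaRect(P.astype(np.float32)))
    if i==0:
        # dark blobs on the nest: project for the measured nest
        r=cv2.minAreaRect(P.astype(np.float32)); 
        ct=np.zeros_like(m);cv2.drawContours(ct,[k],-1,1,-1)
        d=((cv2.cvtColor(im,cv2.COLOR_BGR2GRAY)<100)&(ct>0)).astype(np.uint8)
        n,_,st,ce=cv2.connectedComponentsWithStats(d)
        a=r[2] if r[1][0]<r[1][1] else r[2]-90
        Rm=R.from_euler("z",a,degrees=True).as_matrix()
        ctr=np.array([*r[0],0])/1000
        for j in range(1,n):
            if st[j,4]>40:
                print(st[j,4],ce[j].round(),[np.round((Rm.T@(plane(c,*ce[j],zz)*[1,1,0]-ctr))[:2]*1000,1) for zz in(.010,.014,.025)])
E
```

```text
0 ((528.0491333007812, 8.267005920410156), (99.40495300292969, 115.41871643066406), 12.323099136352539)
43 [354. 154.] [array([33.6, 26.5]), array([32.8, 27. ]), array([30.7, 28.3])]
53 [352. 215.] [array([ 34.3, -27.7]), array([ 33.5, -26.6]), array([ 31.3, -23.5])]
1 ((519.8970336914062, -141.59490966796875), (59.86696243286133, 80.75656127929688), 16.357553482055664)
```

```bash
cat >> h.py <<'E'
LT=.0664   # tip distance at 60 mm opening
def ppose(C,psi,th,g,ph0):
    q=(R.from_euler("z",psi,degrees=True)*R.from_euler("x",th,degrees=True)).apply(g)
    return pose(np.array(C)+q,psi,th+ph0,LT)
G1=np.array([0,.010,.0062-.0075]); PH1=-25
E
python3 - <<'E'
from h import *
C=np.array([.5199,-.1412,.0075])
p,o,t=ppose(C,16.35,0,G1,PH1)
robot.move_pose(p-.10*t,o)
robot.line_to(p-.025*t,vel=.15)
f0=robot.observe()["ft_force"]
hit=robot.line_to(p,vel=.03,guard=5)
ob=robot.observe();print("hit",hit,"remaining mm",(p-ob["tool_pos"])@t*1000,ob["ft_force"]-f0)
if hit: robot.line_to(ob["tool_pos"]+[0,0,.003],vel=.03)
robot.set_gripper(.05)
ob=robot.observe();print("w",ob["gripper_width"],ob["ft_force"]-f0,(p-ob["tool_pos"])@t*1000)
cv2.imwrite("pics/g1.png",robot.grab_frame("side"))
robot.line_to(ob["tool_pos"]+[0,0,.1],vel=.12)
ob=robot.observe();print(ob["gripper_width"],ob["ft_force"]-f0,ob["time"])
a=robot.grab_frame("side");b=robot.grab_frame("wrist")
cv2.imwrite("pics/g1l.png",np.hstack([cv2.resize(a[150:350,180:400],(400,364)),cv2.resize(b,(400,300))[:, :].repeat(1,0) if 0 else cv2.copyMakeBorder(cv2.resize(b,(400,300)),0,64,0,0,0)]))
E
```

```text
hit False remaining mm 0.125695656505371 [ 0.33877069  0.33967374 -0.03556146]
w 0.05819561277787649 [-0.38877757  2.46435789  5.6402371 ] 0.5591646215526375
0.058897510052310864 [-0.36431662 -0.16662883 -2.44133031] 7.4667
```

View pics/g1l.png

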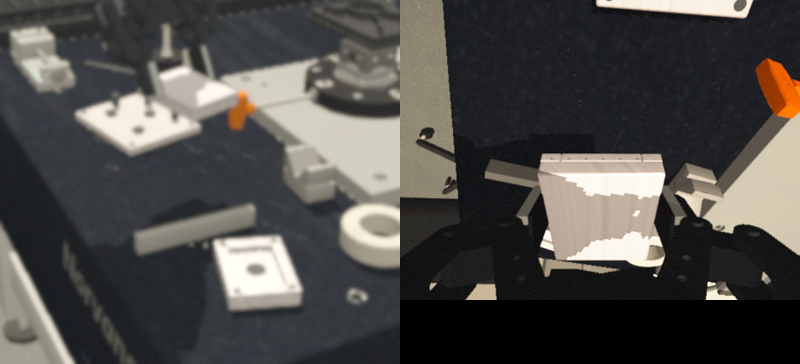

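Plate is held square (wrist view: plate at 540–664 × 155–260), lifted clear; bar and other plate untouched. Now rotate 90° and stand it on its end.

```bash
python3 - <<'E'
from h import *
S=np.array([.52,-.14,.040])
p,o,t=ppose(S,-15,90,G1,PH1)
pm,om,_=ppose(S+[0,0,.11],0,45,G1,PH1)
robot.move_pose(pm,om)
robot.move_pose(p+[0,0,.08],o)
robot.line_to(p+[0,0,.012],vel=.15); robot.pause(.2)
a=robot.grab_frame("side");cv2.imwrite("pics/s0.png",cv2.resize(a[150:350,180:400],(660,600)))
ob=robot.observe();print(np.round(ob["q"]),ob["gripper_width"],ob["time"])
# measured edge tilt in the picture is viewed next
E
```

```text
[-54.  41.   6. 108.  45.  28.] 0.05817070291357161 9.8083
```

View pics/s0.png

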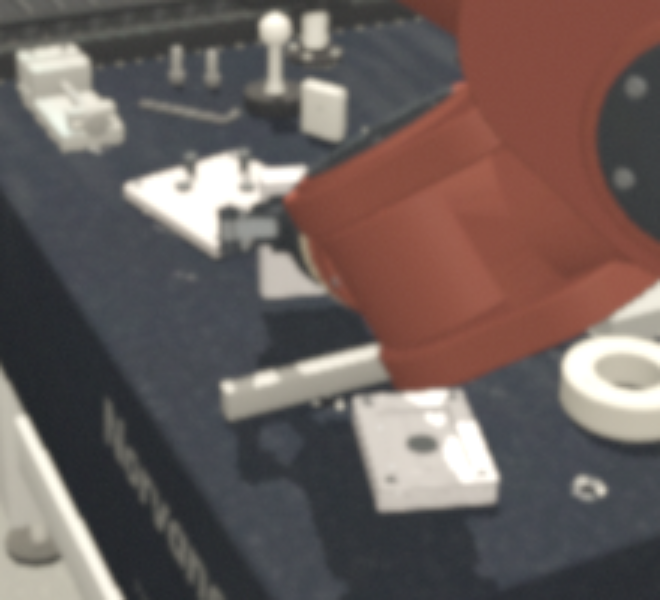

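```bash
python3 - <<'E'
from h import *
S=np.array([.52,-.14,.040])
p,o,t=ppose(S,-15,90,G1,PH1)
hit=robot.line_to(p-[0,0,.004],vel=.02,guard=4)
ob=robot.observe();print("hit",hit,"z off mm",(ob["tool_pos"]-p)*1000)
robot.set_gripper(.072)
x=robot.observe()["tool_pos"]
robot.line_to(x-.03*t,vel=.06)
robot.line_to(x-.09*t,vel=.15)
p3=x-.09*t+[0,0,.15]; robot.line_to(p3,vel=.25)
robot.pause(.1)
a=robot.grab_frame("side");c=robot.grab_frame("top");cv2.imwrite("pics/top1.png",c)
cv2.imwrite("pics/s1.png",np.hstack([cv2.resize(a[150:350,180:400],(440,400)),cv2.resize(c[150:280,240:360],(360,390)).__getitem__(slice(None)) if 0 else cv2.resize(c[150:280,240:360],(360,400))]))
print(robot.observe()["time"],robot.observe()["q"].round())
E
```

```text
hit True z off mm [-0.08173177  0.18623352  0.06996433]Traceback (most recent call last):
  File "<stdin>", line 10, in <module>
plant.IKError: the arm cannot follow that straight line within its joint ranges
```

```bash
python3 - <<'E'
from h import *
x=robot.observe()["tool_pos"]
p,o,t=ppose([.52,-.14,.040],-15,90,G1,PH1)
print((x-p)@t*1000, robot.observe()["gripper_width"])
for dz in(.15,.12,.10,.08):
    try: robot.line_to(x+[0,0,dz],vel=.25);print("up",dz);break
    except robot.IKError: pass
robot.pause(.1)
a=robot.grab_frame("side");c=robot.grab_frame("top");cv2.imwrite("pics/top1.png",c);cv2.imwrite("pics/side1.png",a)
cv2.imwrite("pics/s1.png",np.hstack([cv2.resize(a[150:350,180:400],(440,400)),cv2.resize(c[150:280,240:360],(360,400))]))
print(robot.observe()["time"],robot.observe()["q"].round())
E
```

```text
-88.9368572672555 0.0720323808476659
12.1 [-60.  47.  16. 116.  40.  23.]
```

View pics/s1.png

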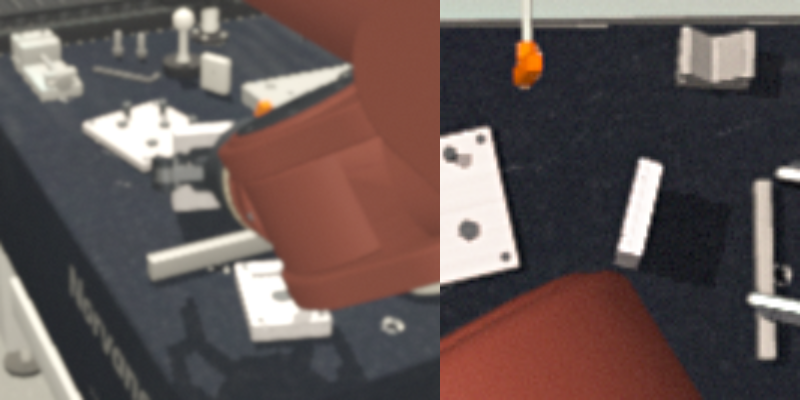

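Plate stands upright by itself (top view crop at about (640,212)), nothing else moved. Now regrasp from the other side.

```bash
cat >> h.py <<'E'
G2=np.array([0,0,.004]); PH2=-155
E
python3 - <<'E'
from h import *
im=cv2.imread("pics/top1.png");c=robot.get_calibration("top")
g=cv2.cvtColor(im,cv2.COLOR_BGR2GRAY);m=np.zeros_like(g);m[195:242,298:316]=(g[195:242,298:316]>200)
cs,_=cv2.findContours(m,0,1);k=max(cs,key=cv2.contourArea)
P=np.array([plane(c,*q[0],.08)[:2] for q in k])*1000;print(cv2.minAreaRect(P.astype(np.float32)))
S=np.array([.52,-.14,.040])
p,o,t=ppose(S,-15,90,G2,PH2)
for G,psi,phi in[((.47,-.22,.20),0,45),((.50,-.14,.26),0,0),((.53,-.06,.22),-8,-40)]:
    a,b,_=pose(G,psi,phi,LT)
    q=robot.ik(a,b); print(None if q is None else q.round())
    robot.move_pose(a,b)
q=robot.ik(p-.05*t,o);print(None if q is None else q.round())
q=robot.ik(p,o);print(None if q is None else q.round(), robot.observe()["time"])
E
```

```text
((519.9244384765625, -139.04962158203125), (14.495594024658203, 59.615570068359375), 74.95640563964844)
[-54.  29.  17. 117.  24.  27.]
[-30.  -8.  -6.  92.   0.  60.]
[ -0.   4.  -6.  87. -40. 100.]
[  3.  36.   3.  90. -60. 127.]
[ -1.  32.  -4.  80. -62. 120.] 14.2667
```

```bash
python3 - <<'E'
from h import *
S=np.array([.52,-.1397,.040])
p,o,t=ppose(S,-15,90,G2,PH2)
robot.move_pose(p-.065*t+[0,0,.02],o)
robot.line_to(p-.05*t,vel=.1)
f0=robot.observe()["ft_force"]
hit=robot.line_to(p,vel=.05,guard=4)
print("hit",hit,(robot.observe()["tool_pos"]-p)*1000)
if not hit:
    robot.set_gripper(.05)
    ob=robot.observe();print(ob["gripper_width"],ob["ft_force"]-f0)
    robot.line_to(ob["tool_pos"]+[0,0,.06],vel=.1)
    ob=robot.observe();print(ob["gripper_width"],ob["ft_force"]-f0)
    for C,psi,th in[((.52,-.10,.13),-15,90),((.52,-.04,.13),0,135),((.524,0,.10),12.3,180)]:
        a,b,_=ppose(C,psi,th,G2,PH2);q=robot.ik(a,b);print(None if q is None else q.round())
a=robot.grab_frame("side");b=robot.grab_frame("wrist")
cv2.imwrite("pics/g2.png",np.hstack([cv2.resize(a[130:330,180:400],(400,364)),cv2.copyMakeBorder(cv2.resize(b,(400,300)),0,64,0,0,0)]))
print(robot.observe()["time"])
E
```

```text
hit False [0.16047822 0.17459618 0.1385646 ]
0.05840164473013115 [0.89604588 1.5644905  2.96576617]
0.05851112419071932 [-0.41457934 -0.19380047 -1.66110634]
[  3.  29.   1.  95. -60. 127.]
[ -8.  -8. -21.  74. -20.  82.]
[-26.   9. -10.  88.  19.  49.]
17.7583
```

View pics/g2.png

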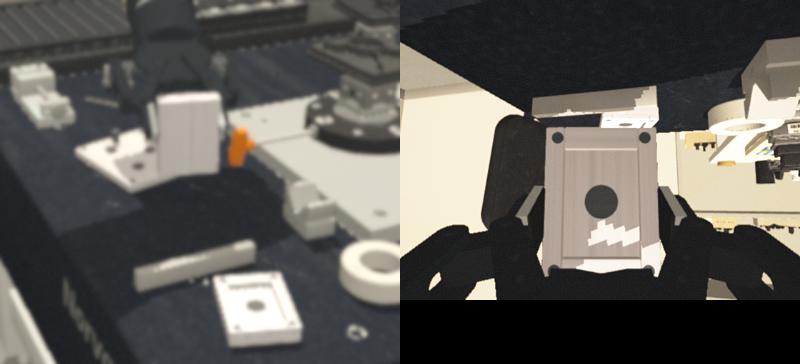

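Pocket faces the gripper and the plate hangs plumb in the jaws (wrist view corners at (547,137),(648,137)). Now lay it in the nest about 2.5 mm short of the pins.

```bash
cat >> h.py <<'E'
NO=np.array([.528,.0087,0]);NR=R.from_euler("z",12.3,degrees=True)
def N(x,y,z): return NO+NR.apply([x/1000,y/1000,z/1000])
E
python3 - <<'E'
from h import *
for C,psi,th in[((.52,-.08,.15),0,135),(N(-2.5,-2.5,70),12.3,180)]:
    a,b,_=ppose(C,psi,th,G2,PH2);robot.move_pose(a,b)
p,o,t=ppose(N(-2.5,-2.5,21.5),12.3,180,G2,PH2)
robot.line_to(p+[0,0,.012],vel=.12); robot.pause(.1)
a=robot.grab_frame("top")
hit=robot.line_to(p-[0,0,.0025],vel=.02,guard=4)
ob=robot.observe();print("hit",hit,(ob["tool_pos"]-p)*1000,ob["gripper_width"],ob["time"])
b=robot.grab_frame("top");s=robot.grab_frame("side")
cv2.imwrite("pics/n1.png",np.hstack([cv2.resize(b[170:270,190:290],(400,400),interpolation=2),cv2.resize(s[170:270,190:290],(400,400),interpolation=2)]))
E
```

```text
hit True [-0.06884437 -0.0347688   1.00189825] 0.05827690651306631 20.4917
```

View pics/n1.png

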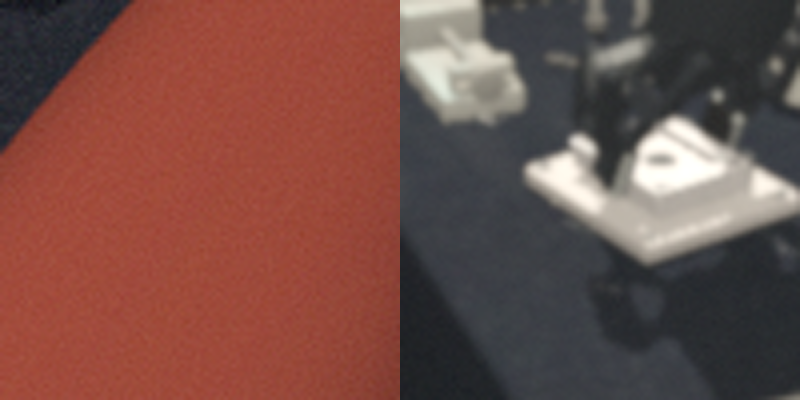

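```bash
cat >> h.py <<'E'
def push(a,b,z=19,guard=5,vel=.02):
    pa,o,_=pose(N(*a,z),12.3,0,.0726); pb,_,_=pose(N(*b,z),12.3,0,.0726)
    robot.move_pose(pa+[0,0,.06],o); robot.line_to(pa,vel=.12)
    hit=robot.line_to(pb,vel=vel,guard=guard); ob=robot.observe()
    tip=NR.inv().apply(ob["tool_pos"]-NO)*1000
    robot.line_to(pa,vel=.08); robot.line_to(pa+[0,0,.06],vel=.2)
    return hit,tip.round(2),ob["time"]
E
python3 - <<'E'
from h import *
_,_,t=ppose(N(-2.5,-2.5,21.5),12.3,180,G2,PH2)
robot.set_gripper(.072)
x=robot.observe()["tool_pos"]
robot.line_to(x-.02*t,vel=.06); robot.line_to(x-.09*t,vel=.2)
robot.set_gripper(0)
print(robot.observe()["gripper_width"])
print(push((-58,0),(-40,0)))
print(push((0,-64),(0,-46)))
p,o,_=pose(N(-8,-25,200),12.3,0,.065); robot.move_pose(p,o); robot.pause(.2)
c=robot.get_calibration("wrist");im=robot.grab_frame("wrist");cv2.imwrite("pics/w3.png",im);np.save("pics/w3.npy",c,allow_pickle=True)
u,v=proj(c,N(0,0,20))[0].astype(int);print(u,v)
cr=im[max(v-90,0):v+90,max(u-90,0):u+90];cv2.imwrite("pics/w3c.png",cv2.resize(cr,(600,600),interpolation=2))
print(robot.observe()["time"])
E
```

```text
3.0420637771250677e-05
(True, array([-4.259e+01,  9.000e-02,  9.133e+01]), 24.625)
(True, array([  0.13, -49.99,  91.69]), 27.2083)
292 160
28.7833
```

View pics/w3c.png

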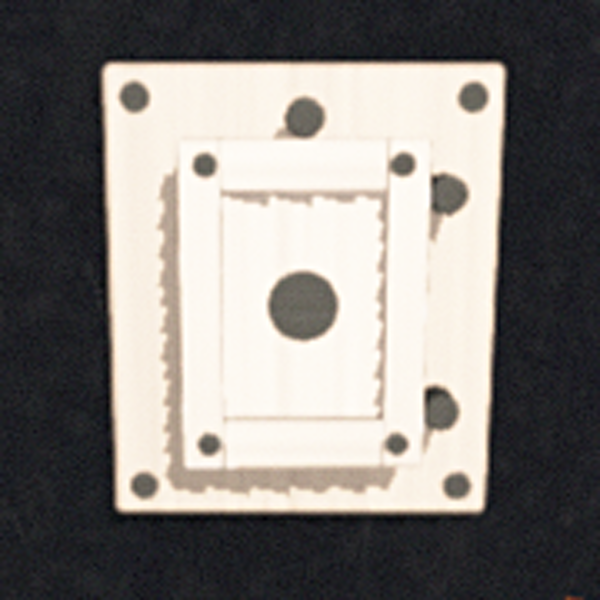

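Pocket is up and the plate touches both side pins (440,200),(440,408) and the end pin (305,118). A second, firmer round of pushes verifies it is home.

```bash
python3 - <<'E'
from h import *
for a,b in[((-58,-22),(-38,-22)),((-58,22),(-38,22)),((0,-64),(0,-44)),((-58,0),(-38,0))]:
    print(push(a,b,guard=8))
p,o,_=pose(N(-8,-25,200),12.3,0,.065); robot.move_pose(p,o); robot.pause(.2)
c=robot.get_calibration("wrist");im=robot.grab_frame("wrist");cv2.imwrite("pics/w4.png",im)
g=cv2.cvtColor(im,cv2.COLOR_BGR2GRAY);e=[]
# corner dots of plate (z=.029) and nest screws (z=.010) by dark blobs
n,_,st,ce=cv2.connectedComponentsWithStats((g<110).astype(np.uint8))
for j in range(1,n):
    if 20<st[j,4]<600 and abs(ce[j]-[292,160]).max()<75:
        print(st[j,4],[(NR.inv().apply(plane(c,*ce[j],z)-NO)*1000)[:2].round(1) for z in(.010,.025,.029)])
q=robot.grab_frame("top");s=robot.grab_frame("side")
cv2.imwrite("pics/end.png",np.hstack([cv2.resize(q[150:280,195:420],(400,300)),cv2.resize(s[140:330,180:433],(400,300))]))
print(robot.observe()["time"])
E
```

```text
(True, array([-42.41, -21.96,  91.23]), 30.7833)
(True, array([-42.37,  22.16,  91.27]), 33.3083)
(True, array([ 1.000e-02, -4.993e+01,  9.161e+01]), 35.975)
(True, array([-4.241e+01,  2.000e-02,  9.127e+01]), 38.625)
39 [array([-42. ,  49.5]), array([-40.4,  49. ]), array([-40. ,  48.9])]
39 [array([42.1, 49.5]), array([39.7, 49.1]), array([39.1, 49. ])]
83 [array([ 0.1, 44.3]), array([-0.3, 44.1]), array([-0.5, 44. ])]
24 [array([-24.5,  33.2]), array([-23.7,  33.5]), array([-23.5,  33.6])]
24 [array([25.3, 32.9]), array([23.7, 33.2]), array([23.3, 33.3])]
86 [array([36.5, 25.9]), array([34.4, 26.6]), array([33.8, 26.8])]
281 [array([ 0.4, -2.4]), array([-0. , -0.4]), array([-0.1,  0.1])]
87 [array([ 36.4, -29.5]), array([ 34.3, -26.2]), array([ 33.7, -25.4])]
21 [array([-24.4, -39.2]), array([-23.6, -35.5]), array([-23.5, -34.5])]
30 [array([-42.1, -50.5]), array([-40.6, -46.3]), array([-40.2, -45.1])]
29 [array([ 42. , -50.8]), array([ 39.6, -46.5]), array([ 39. , -45.4])]
40.3417
```

View pics/end.png

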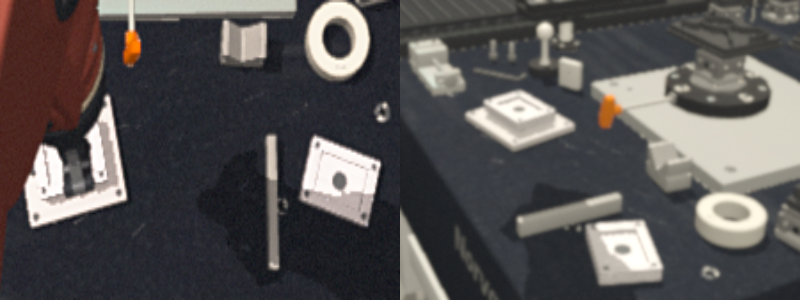

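The plate is flat in the nest, pocket up, and the bystanders are where they were. The push stops repeat within about 0.2 mm.

```bash
python3 -c "
from h import *
robot.job_done();print(robot.observe()['time'])"
```

```text
the job is handed in; nothing more can be done
the job is handed in; nothing more can be done
```

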